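# Seat the keyed disc of the shop scale

## Task

The round carrier disc of the counter scale sits loose and too high because its notch is not over the locating pin. With a fingertip, push the disc round by its studs until the notch meets the pin, then press it down until it is fully home and stays there level. Do not lift the disc off, and leave the other things on the scale and the counter where they are.

Things in the scene. Friction and masses are not known exactly. Their poses are not given: they have to be found in the camera images.
- scale: shop counter scale, fixed: grey housing 250 x 290 mm, top face 60 mm above the counter. Origin on the counter under the middle of the housing, on the disc's turning axis; z up, x towards the locating pin, which stands on its +x side.
- pin (a point): the locating pin: a fixed upright steel tongue on the scale housing, 9 mm thick and 34 mm long radially (78 to 112 mm from the turning axis: its outer 20 mm shows beyond the disc), on a black foot plate, with a roof-shaped top. This point is on its ridge, 83 mm from the turning axis, 98.5 mm above the counter, 1.5 mm below the plate of the unseated disc.
- disc: the keyed carrier disc: a loose round aluminium plate, 184 mm diameter, 6 mm thick, 0.45 kg, with one notch in its rim and three black rubber studs on top. It turns endlessly either way with light friction (about 1 to 3 N at a stud) and stays where left. Origin on its axis, 26 mm below the plate's upper face: 80 mm above the counter unseated, 70 mm seated. z up, x towards the notch.
- hub (a point): middle of the disc on its axis, at the plate's underside. Below it the disc's hub, 92 mm in diameter and 20 mm high, is slipped over the fixed 50 mm spindle of the scale with about 1.5 mm play; it overlaps the spindle by 8 mm unseated, 18 mm seated.
- notch (a point): middle of the notch of the disc (17 mm wide, open at the rim, reaching inward to 71 mm from the axis), 83 mm from the axis, level with the plate's upper face. The disc can go down only with the notch over the pin (within about 4 mm; the roof shape helps a little more).
- disc_top (a point): centre of the plate's upper face, between the studs, flat and free over a 50 mm radius: a good place to press. 106 mm above the counter unseated, 96 mm seated.
- collar (a joint): travel in m of the black snap collar, 100 mm in diameter, that carries the disc: 0 up, 0.010 fully down. It stays up under the disc's weight; about 8 to 12 N of pressing on the disc moves it, halfway down it snaps over and then stays fully down by itself.
- stud0 (a point): top centre of a black rubber stud on the disc, 18 mm in diameter, standing 18 mm above the plate, 60 mm from the axis, 60 degrees counterclockwise (seen from above) from the notch. Firmly fixed to the disc; pushed sideways it turns the disc.
- stud1 (a point): top centre of a black rubber stud on the disc, 18 mm in diameter, standing 18 mm above the plate, 60 mm from the axis, 180 degrees counterclockwise (seen from above) from the notch. Firmly fixed to the disc; pushed sideways it turns the disc.
- stud2 (a point): top centre of a black rubber stud on the disc, 18 mm in diameter, standing 18 mm above the plate, 60 mm from the axis, 300 degrees counterclockwise (seen from above) from the notch. Firmly fixed to the disc; pushed sideways it turns the disc.
- weight_large: steel test weight with a knob, 32 mm diameter, 44 mm tall, standing on the scale housing; origin at the centre of its foot. Leave alone.
- weight_small: steel test weight with a knob, 24 mm diameter, 34 mm tall, standing on the scale housing; origin at the centre of its foot. Leave alone.
- pan: the round stainless dish of the scale, 224 mm diameter, 14 mm high, lying on the counter; origin at the centre of its underside. Leave alone.
- tin: tin can, 74 mm diameter, 100 mm tall; origin at the centre of its foot. Leave alone.
- jar: jar, 68 mm diameter, 110 mm tall; origin at the centre of its foot. Leave alone.
- tape_gun: label dispenser, 150 x 50 mm, 73 mm high; origin at the centre of its underside. Leave alone.
- calculator: desk calculator, 150 x 100 mm, 19 mm high; origin at the centre of its underside. Leave alone.
Not all that is in view belongs to the job. Of the things like the disc, leave any that is orange or yellow; of the rest the larger one is meant.

How it is judged:
By the outcome, as a careful person would: the job done as asked, in the order asked, and still so for the second after the job is handed in, with the robot touching nothing.
It also fails if it takes over 56 s, if anything falls off the work surface, if the arm or the gripper's body presses on something with over 40 N, if the wrist force passes 120 N, or if a joint passes its speed limit or range.

## Robot

A 6-joint arm with a two-finger parallel gripper is mounted at the origin on the work surface. World frame = base frame: x ahead of the robot, y to its left, z up, the work surface at z = 0. Lengths are in mm, angles in rad, forces in N, time in s.
With the tool pointing down it reaches from about 325 to 900 mm from the base axis. Payload 3.5 kg.
Tool frame: the origin (TCP) lies at the very end of the fingers, on their centre line; the grasp point (between the pads) lies 19 mm behind it; z points along the fingers, y is the line along which they close (so a half turn about z gives the same grasp; the last joint's range is limited). The gripper opens to 85 mm and grips with 20 to 120 N. Pads are 22 mm wide; open, the fingers measure 114 mm over their backs; the gripper's body (76 mm by 85 mm) begins 54 mm behind the grasp point. The pads swing forward as they close: fully open they stand 13 mm farther back than shut.
Start: joints at [1.078, 0.276, -0.026, 1.268, 0, 1.467], TCP at [237.508, 578.11, 231.313] pointing down, gripper open.
Joint ranges: [-3.12, 3.12], [-0.85, 1.88], [-1.08, 1.24], [-1.95, 2.15], [-1.57, 1.53], [-3.14, 3.14]. Speed limits (rad/s): [2.57, 2.57, 3.14, 3.14, 3.14, 3.14].

## Interface

Orientations are given as a unit quaternion [w, x, y, z].
In Python, from workcell import sense, viewer, robot gives the robot as it stands.
- The arm moves only by the tool servo_tool, never from a script. Its argument "rows" is a list of rows, each an object of numbers: "dx", "dy", "dz": the shift along the tool's x, y, z as a fraction of full scale; "wx", "wy", "wz": the turn, a rotation vector about the tool's x, y, z as a fraction of full scale; "fingers": the closure, from -1 (fully open) to 1 (shut), so that 0 is half open. In form: [{"dx": .., "dy": .., "dz": .., "wx": .., "wy": .., "wz": .., "fingers": ..}, ...]. A call has exactly 5 rows; each row shifts and turns the commanded pose from where the row before left it, along the tool's axes as they then stand; what a row does not reach is not made up. Full scale, the value 1, is 50 mm for a shift and 0.08 rad for a turn. A row lasts 1/10 s, in which the tool goes at most 50 mm and 8.59 degrees, less where a joint would pass 70% of its speed; a pose out of reach is approached as far as the arm can. A call with a number of a shift or a turn outside -1 to 1 is refused whole. A call with a gripper value outside its range is refused whole. The fingers move at their own pace and stop on an object; "newtons" is the grip in N (left out, the last holds). Time passes only in rows, so rows that do not move let the fingers close, or fill a call up. It gives the time, the measured TCP pose, the force, the opening and the grip force at its end, in the units of the state.
- sense(): the state, without advancing time (a new reading comes with each control period).
- viewer.grab_frame(name): name is "scene" or "top"; returns a dict with "frame" (420x560x3 uint8, red, green, blue), "mtx" (3x3 intrinsics, pixels), "R" (3x3) and "t" (3): a world point X has camera coordinates R X + t. Camera axes: x right, y down, z forward; pixel columns grow to the right and rows downward; lengths in mm; the calibration is good to about 2 mm. A picture is of the moment at which its call begins. There is no depth.
- robot.sign_off(): hands the job in; it is judged then, once.
The state is a dict: "clock": time; "joint_pos": joint angles; "joint_velocities": joint speeds; "effort": joint torques, N m; "eef_pos": TCP position; "tool_rot": TCP orientation; "ft_force": force on the tool from outside, world axes, zero at the start; "moment": the same for the moment, N m; "opening": finger opening in mm; "grip_force": force on a finger pad.
Only numpy, scipy, OpenCV 4.12 (cv2) and the standard library are available. Lean on these libraries where they do the work, as an engineer would, in place of code of your own. Each camera call takes 0.05 s, during which the arm holds its last target. There are 200 camera calls.

## Working session

There is one attempt and no reset: what is moved stays moved. The work goes in short steps, Python scripts to look and compute and a tool call to move; the robot and the scene stay as the last step left them, time stands still between calls to the robot, and variables do not carry over. Pictures are saved under pics/ and viewed, at most 10 in all, crops included, and the job is handed in when it is done.

Besides the shell and the picture viewer there is one more tool, called after "Request:" by a JSON object that holds its "op" and its "data". servo_tool: Moves the arm, as the interface text tells. Its arguments: {"type":"object","properties":{"rows":{"type":"array"},"newtons":{"type":"number"}},"required":["rows"]}

```bash
mkdir -p pics; cat > h.py <<'E'
import numpy as np, cv2
from workcell import sense, viewer, robot
def snap(cam,name,crop=None,s=1):
    f=viewer.grab_frame(cam); im=f["frame"][:,:,::-1]
    if crop: x0,y0,x1,y1=crop; im=im[y0:y1,x0:x1]
    im=cv2.resize(im,None,fx=s,fy=s,interpolation=cv2.INTER_CUBIC)
    cv2.imwrite("pics/"+name,im); np.savez("pics/"+cam+".npz",K=f["mtx"],R=f["R"],t=f["t"])
def px2w(cam,u,v,z):
    d=np.load("pics/"+cam+".npz"); K,R,t=d["K"],d["R"],np.ravel(d["t"])
    r=R.T@np.linalg.inv(K)@np.array([u,v,1.]); c=-R.T@t
    return c+r*(z-c[2])/r[2]
def w2px(cam,X):
    d=np.load("pics/"+cam+".npz"); p=d["K"]@(d["R"]@np.array(X,float)+np.ravel(d["t"])); return p[:2]/p[2]
E
python3 -c "
from h import *
snap('top','top1.png',s=1.4);snap('scene','scene1.png',s=1.4);print(sense())"
```

```text
{'clock': 0.1, 'joint_pos': array([ 1.07761815e+00,  2.77058746e-01, -2.77633986e-02,  1.26800701e+00,
       -2.03023872e-05,  1.46741384e+00]), 'joint_velocities': array([-0.00037389, -0.00209239,  0.00264519, -0.00031123,  0.0003919 ,
        0.00195698]), 'effort': array([ 2.59191311e-04, -4.46706533e+01,  2.96128535e+01,  8.39775370e-03,
       -1.27219855e-04,  1.96274463e-08]), 'eef_pos': array([237.1622621 , 577.4785613 , 230.26113747]), 'tool_rot': array([-2.88997099e-04,  1.93666207e-01,  9.81066953e-01, -9.74513868e-04]), 'ft_force': array([ 0.05780372,  0.3351394 , -0.57789248]), 'moment': array([0.06859808, 0.03393555, 0.01511824]), 'grip_force': 0.0, 'opening': 85.56001261415395}
```

View pics/top1.png

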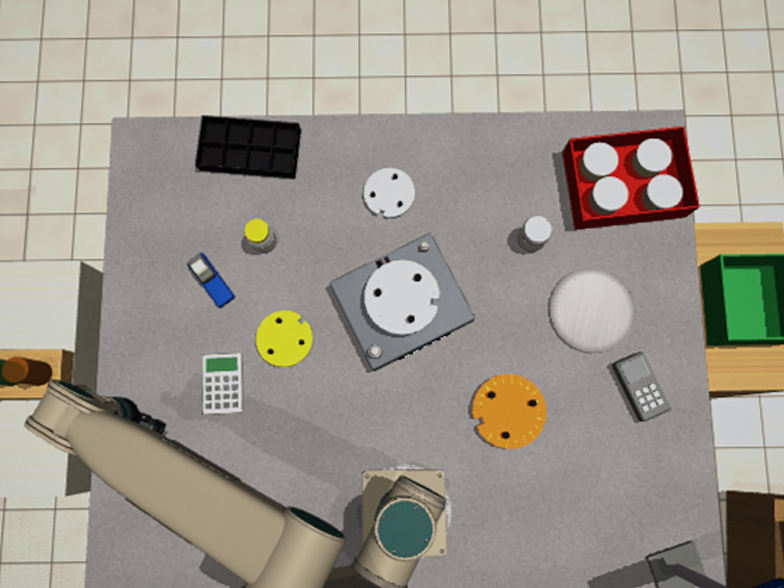

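View pics/scene1.png

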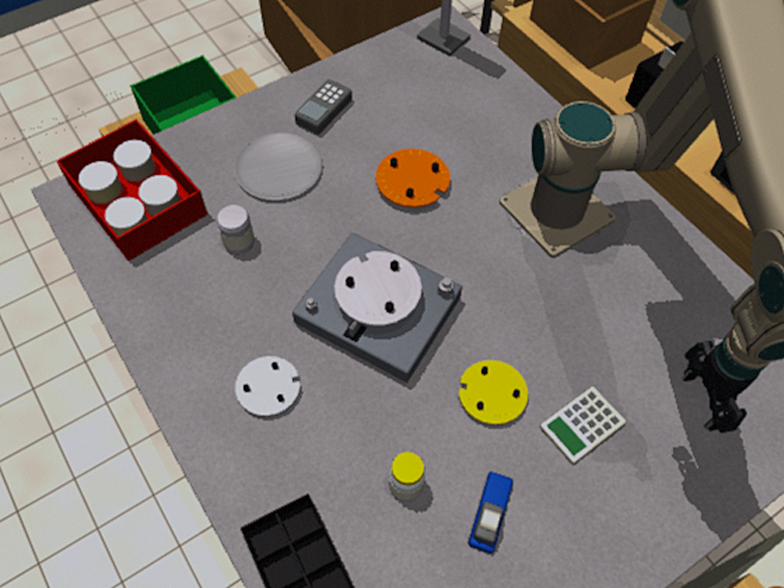

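The top view shows the disc on the scale at about (402,297) with its notch at (435,300). The pin foot is at (382,262), and the weights are at (424,246) and (375,351). I'll zoom in to measure.

```bash
python3 -c "
from h import *
snap('top','top2.png',(230,160,345,270),5)
snap('scene','scene2.png',(205,160,335,275),5)"
```

```text
(no output)
```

View pics/top2.png

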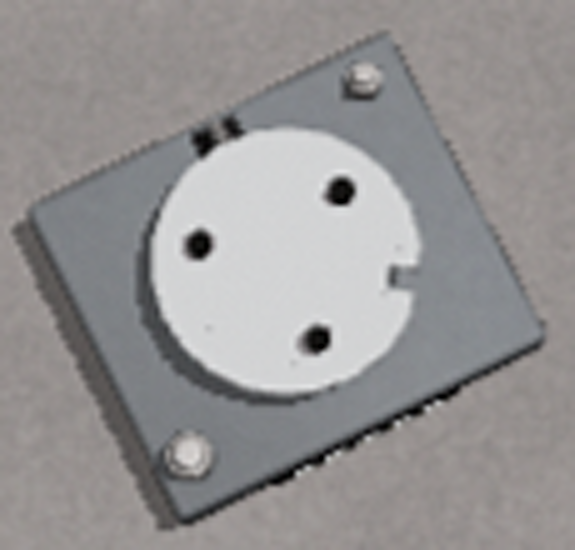

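View pics/scene2.png

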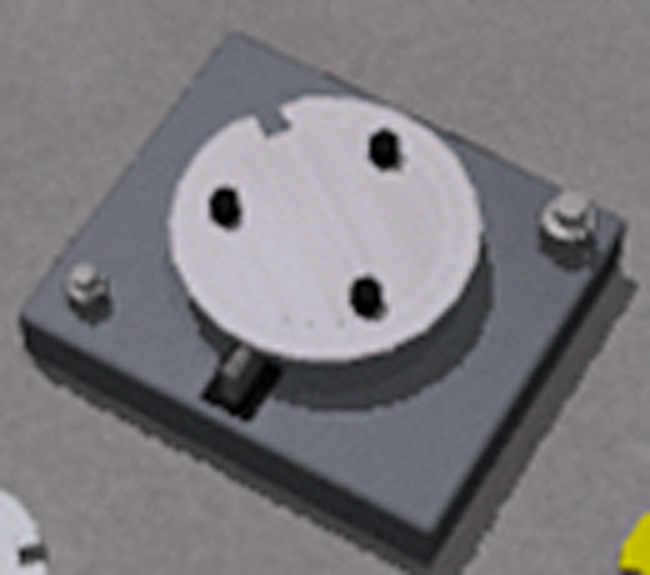

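In the top crop the studs are at (199,244), (341,191) and (316,340), the notch at (402,277), the pin at (218,133), and the disc spans x 150–421 and y 127–395. In the scene crop the stud tops are at (225,203), (384,147) and (366,293), and the pin ridge is at about (240,363).

```bash
python3 -c "
from h import *
def P(c,x,y,z):
    o=(230,160) if c=='top' else (205,160)
    return px2w(c,(x+.5)/5-.5+o[0],(y+.5)/5-.5+o[1],z)[:2]
c=P('top',285.5,261,106);print('centre',c)
T=[P('top',*p,124) for p in [(199,244),(341,191),(316,340)]]
S=[P('scene',*p,124) for p in [(366,293),(225,203),(384,147)]]
print('studs',T,S,'means',np.mean(T,0),np.mean(S,0))
m=(np.mean(T,0)+np.mean(S,0))/2
n=P('top',402,277,106);n2=P('scene',272,121,106)
p=P('top',218,133,98);p2=P('scene',243,355,98)
ang=lambda a:np.degrees(np.arctan2(*(a-m)[::-1]))
for k,a in [('n',n),('n2',n2),('p',p),('p2',p2)]+[('s',x) for x in T+S]: print(k,a,np.linalg.norm(a-m),ang(a))
for n,a in [('wbig',(188,455)),('wsm',(363,80)),('corners',(30,212)),('',(388,38)),('',(540,335)),('',(180,520))]: print(n,P('top',*a,60 if n in('','corners') else 90))
"
```

```text
centre [520.87499956  -3.07720605]
studs [array([530.20263747,  55.74847576]), array([565.67507379, -41.55838705]), array([463.08064285, -22.74923458])] [array([535.86312906,  60.57840075]), array([570.56883583, -36.71865244]), array([470.03170968, -17.63818407])] means [519.6527847   -2.85304862] [525.48789152   2.07385475]
n [508.61345052 -82.80511897] 83.58895252213075 -99.61172288263623
n2 [509.10747612 -81.05231207] 81.77849512429881 -99.47550551314171
p [613.48202094  42.49016554] 100.5167055977127 25.251561731955864
p2 [609.95567521  43.09297774] 97.60600104191876 26.454743751456704
s [530.20263747  55.74847576] 56.654524969894695 82.25777317283922
s [565.67507379 -41.55838705] 59.60610301764142 -43.68402320771571
s [463.08064285 -22.74923458] 63.552948300113876 -159.40090191782863
s [535.86312906  60.57840075] 62.40028071205804 77.70034297248057
s [570.56883583 -36.71865244] 60.1968110154106 -37.121314391620956
s [470.03170968 -17.63818407] 55.2975698892784 -161.8248387936602
wbig [389.90254852  65.46156095]
wsm [652.02586584 -59.48042013]
corners [566.88612124 176.67575598]
 [690.25046911 -79.1603304 ]
 [ 473.99937927 -180.98256679]
 [348.02439845  72.29071156]
```

The turning axis is at about (520,-2.5), the pin at 25.5° and the notch at -100°, so the disc needs +125° CCW. I'll push stud0, now at -40°, from its clockwise side, keeping the fingers shut. First the arm travels to above (535,-60).

Request:
{"op": "servo_tool", "data": {"rows": [{"dx": -0.52,"dy": -0.48,"dz": 0,"wx": 0,"wy": 0,"wz": 0,"fingers": 1},{"dx": -0.52,"dy": -0.48,"dz": 0,"wx": 0,"wy": 0,"wz": 0,"fingers": 1},{"dx": -0.52,"dy": -0.48,"dz": 0,"wx": 0,"wy": 0,"wz": 0,"fingers": 1},{"dx": -0.52,"dy": -0.48,"dz": 0,"wx": 0,"wy": 0,"wz": 0,"fingers": 1},{"dx": -0.52,"dy": -0.48,"dz": 0,"wx": 0,"wy": 0,"wz": 0,"fingers": 1}]}}

```text
clock: 0.7
eef_pos: [312.4, 416.3, 231.1]
tool_rot: [-0.0, 0.193, 0.981, -0.0]
ft_force: [0.3, -0.4, 0.7]
opening: 12.3
grip_force: 0.0
```

Request:
{"op": "servo_tool", "data": {"rows": [{"dx": -0.52,"dy": -0.48,"dz": 0,"wx": 0,"wy": 0,"wz": 0,"fingers": 1},{"dx": -0.52,"dy": -0.48,"dz": 0,"wx": 0,"wy": 0,"wz": 0,"fingers": 1},{"dx": -0.52,"dy": -0.48,"dz": 0,"wx": 0,"wy": 0,"wz": 0,"fingers": 1},{"dx": -0.52,"dy": -0.48,"dz": 0,"wx": 0,"wy": 0,"wz": 0,"fingers": 1},{"dx": -0.52,"dy": -0.48,"dz": 0,"wx": 0,"wy": 0,"wz": 0,"fingers": 1}]}}

```text
clock: 1.2
eef_pos: [387.0, 255.9, 231.3]
tool_rot: [0.0, 0.194, 0.981, 0.0]
ft_force: [0.3, -0.1, -0.7]
opening: -0.0
grip_force: 0.0
```

Request:
{"op": "servo_tool", "data": {"rows": [{"dx": -0.52,"dy": -0.48,"dz": 0,"wx": 0,"wy": 0,"wz": 0,"fingers": 1},{"dx": -0.52,"dy": -0.48,"dz": 0,"wx": 0,"wy": 0,"wz": 0,"fingers": 1},{"dx": -0.52,"dy": -0.48,"dz": 0,"wx": 0,"wy": 0,"wz": 0,"fingers": 1},{"dx": -0.52,"dy": -0.48,"dz": 0,"wx": 0,"wy": 0,"wz": 0,"fingers": 1},{"dx": -0.52,"dy": -0.48,"dz": 0,"wx": 0,"wy": 0,"wz": 0,"fingers": 1}]}}

```text
clock: 1.7
eef_pos: [461.7, 95.5, 231.3]
tool_rot: [0.0, 0.194, 0.981, 0.0]
ft_force: [1.0, -0.8, -0.4]
opening: 0.3
grip_force: 0.0
```

Request:
{"op": "servo_tool", "data": {"rows": [{"dx": -0.52,"dy": -0.48,"dz": 0,"wx": 0,"wy": 0,"wz": 0,"fingers": 1},{"dx": -0.52,"dy": -0.48,"dz": 0,"wx": 0,"wy": 0,"wz": 0,"fingers": 1},{"dx": -0.52,"dy": -0.48,"dz": 0,"wx": 0,"wy": 0,"wz": 0,"fingers": 1},{"dx": -0.52,"dy": -0.48,"dz": 0,"wx": 0,"wy": 0,"wz": 0,"fingers": 1},{"dx": -0.52,"dy": -0.48,"dz": 0,"wx": 0,"wy": 0,"wz": 0,"fingers": 1}]}}

```text
clock: 2.2
eef_pos: [536.3, -64.9, 231.2]
tool_rot: [-0.0, 0.194, 0.981, 0.0]
ft_force: [0.2, -0.6, 1.1]
opening: 0.1
grip_force: 0.0
```

Request:
{"op": "servo_tool", "data": {"rows": [{"dx": 0,"dy": 0,"dz": 0,"wx": 0,"wy": 0,"wz": -0.9,"fingers": 1},{"dx": 0,"dy": 0,"dz": 0,"wx": 0,"wy": 0,"wz": -0.9,"fingers": 1},{"dx": 0,"dy": 0,"dz": 0,"wx": 0,"wy": 0,"wz": -0.9,"fingers": 1},{"dx": 0,"dy": 0,"dz": 0,"wx": 0,"wy": 0,"wz": -0.9,"fingers": 1},{"dx": 0,"dy": 0,"dz": 0,"wx": 0,"wy": 0,"wz": -0.9,"fingers": 1}]}}

```text
clock: 2.7
eef_pos: [535.9, -63.5, 231.0]
tool_rot: [-0.0, 0.014, 1.0, 0.0]
ft_force: [0.1, 0.4, -0.7]
opening: 0.1
grip_force: 0.0
```

Request:
{"op": "servo_tool", "data": {"rows": [{"dx": 0,"dy": 0,"dz": 0,"wx": 0,"wy": 0,"wz": -0.9,"fingers": 1},{"dx": 0,"dy": 0,"dz": 0,"wx": 0,"wy": 0,"wz": -0.9,"fingers": 1},{"dx": 0,"dy": 0,"dz": 0,"wx": 0,"wy": 0,"wz": -0.9,"fingers": 1},{"dx": 0,"dy": 0,"dz": 0,"wx": 0,"wy": 0,"wz": -0.9,"fingers": 1},{"dx": 0,"dy": 0,"dz": 0,"wx": 0,"wy": 0,"wz": 0,"fingers": 1}]}}

```text
clock: 3.2
eef_pos: [535.9, -63.5, 231.1]
tool_rot: [-0.0, -0.129, 0.992, 0.0]
ft_force: [-0.2, 0.3, -0.7]
opening: -0.0
grip_force: 0.0
```

Request:
{"op": "servo_tool", "data": {"rows": [{"dx": 0,"dy": 0.06,"dz": 0.6,"wx": 0,"wy": 0,"wz": 0,"fingers": 1},{"dx": 0,"dy": 0,"dz": 0.6,"wx": 0,"wy": 0,"wz": 0,"fingers": 1},{"dx": 0,"dy": 0,"dz": 0.6,"wx": 0,"wy": 0,"wz": 0,"fingers": 1},{"dx": 0,"dy": 0,"dz": 0.36,"wx": 0,"wy": 0,"wz": 0,"fingers": 1},{"dx": 0,"dy": 0,"dz": 0.16,"wx": 0,"wy": 0,"wz": 0,"fingers": 1}]}}

```text
clock: 3.7
eef_pos: [533.4, -60.1, 113.0]
tool_rot: [-0.002, -0.128, 0.992, 0.001]
ft_force: [-1.6, 0.8, 0.4]
opening: -0.0
grip_force: 0.0
```

```bash
python3 -c "
from h import *
s=sense();print(s['eef_pos'],s['ft_force'],s['joint_pos'])
snap('scene','scene3.png',(205,130,335,275),4)"
```

```text
[533.43931102 -60.12921955 112.95223324] [-1.59321975  0.78647054  0.43815233] [-2.32688537e-01  2.17116869e-01 -3.68064616e-01  9.89926288e-01
 -2.05285568e-06 -4.89533889e-01]
```

View pics/scene3.png

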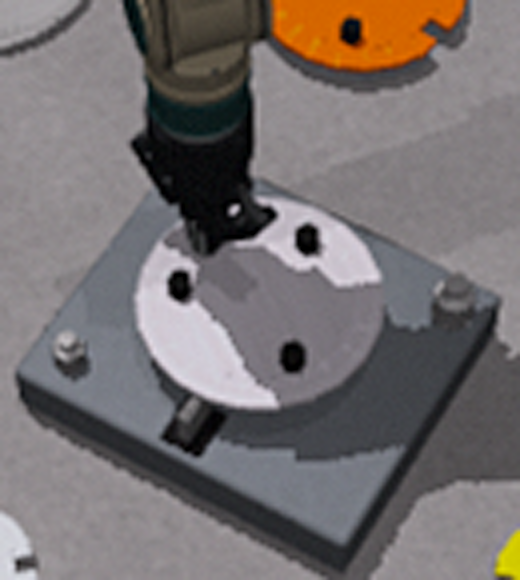

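The fingertip is down at about (205,240), clear of the studs, with its TCP at z = 113. I'll start the push arc.

Request:
{"op": "servo_tool", "data": {"rows": [{"dx": -0.096,"dy": 0,"dz": 0,"wx": 0,"wy": 0,"wz": -1,"fingers": 1},{"dx": -0.096,"dy": 0,"dz": 0,"wx": 0,"wy": 0,"wz": -1,"fingers": 1},{"dx": -0.096,"dy": 0,"dz": 0,"wx": 0,"wy": 0,"wz": -1,"fingers": 1},{"dx": -0.096,"dy": 0,"dz": 0,"wx": 0,"wy": 0,"wz": -1,"fingers": 1},{"dx": -0.096,"dy": 0,"dz": 0,"wx": 0,"wy": 0,"wz": -1,"fingers": 1}]}}

```text
clock: 4.25
eef_pos: [558.2, -51.3, 116.8]
tool_rot: [0.001, -0.324, 0.946, -0.001]
ft_force: [-1.0, -0.8, 1.2]
opening: 0.1
grip_force: 0.7
```

Request:
{"op": "servo_tool", "data": {"rows": [{"dx": -0.096,"dy": 0,"dz": 0,"wx": 0,"wy": 0,"wz": -1,"fingers": 1},{"dx": -0.096,"dy": 0,"dz": 0,"wx": 0,"wy": 0,"wz": -1,"fingers": 1},{"dx": -0.096,"dy": 0,"dz": 0,"wx": 0,"wy": 0,"wz": -1,"fingers": 1},{"dx": -0.096,"dy": 0,"dz": 0,"wx": 0,"wy": 0,"wz": -1,"fingers": 1},{"dx": -0.096,"dy": 0,"dz": 0,"wx": 0,"wy": 0,"wz": -1,"fingers": 1}]}}

```text
clock: 4.75
eef_pos: [574.4, -33.8, 116.8]
tool_rot: [0.001, -0.506, 0.863, -0.001]
ft_force: [-0.5, -0.9, -0.1]
opening: 0.2
grip_force: 0.5
```

Request:
{"op": "servo_tool", "data": {"rows": [{"dx": -0.096,"dy": 0.03,"dz": 0.06,"wx": 0,"wy": 0,"wz": -1,"fingers": 1},{"dx": -0.096,"dy": 0,"dz": 0,"wx": 0,"wy": 0,"wz": -1,"fingers": 1},{"dx": -0.096,"dy": 0,"dz": 0,"wx": 0,"wy": 0,"wz": -1,"fingers": 1},{"dx": -0.096,"dy": 0,"dz": 0,"wx": 0,"wy": 0,"wz": -1,"fingers": 1},{"dx": -0.096,"dy": 0,"dz": 0,"wx": 0,"wy": 0,"wz": -1,"fingers": 1}]}}

```text
clock: 5.25
eef_pos: [581.4, -10.7, 113.7]
tool_rot: [0.0, -0.667, 0.745, -0.001]
ft_force: [-1.3, -0.9, -0.0]
opening: -0.2
grip_force: 0.5
```

Request:
{"op": "servo_tool", "data": {"rows": [{"dx": -0.096,"dy": 0,"dz": 0,"wx": 0,"wy": 0,"wz": -1,"fingers": 1},{"dx": -0.096,"dy": 0,"dz": 0,"wx": 0,"wy": 0,"wz": -1,"fingers": 1},{"dx": -0.096,"dy": 0,"dz": 0,"wx": 0,"wy": 0,"wz": -1,"fingers": 1},{"dx": -0.096,"dy": 0,"dz": 0,"wx": 0,"wy": 0,"wz": -1,"fingers": 1},{"dx": -0.096,"dy": 0,"dz": 0,"wx": 0,"wy": 0,"wz": -1,"fingers": 1}]}}

```text
clock: 5.75
eef_pos: [580.3, 13.1, 113.8]
tool_rot: [-0.0, 0.802, -0.598, 0.001]
ft_force: [0.5, -1.4, -0.2]
opening: -0.1
grip_force: 0.5
```

Request:
{"op": "servo_tool", "data": {"rows": [{"dx": -0.096,"dy": 0,"dz": 0,"wx": 0,"wy": 0,"wz": -1,"fingers": 1},{"dx": -0.096,"dy": 0,"dz": 0,"wx": 0,"wy": 0,"wz": -1,"fingers": 1},{"dx": -0.096,"dy": 0,"dz": 0,"wx": 0,"wy": 0,"wz": -1,"fingers": 1},{"dx": 0,"dy": 0,"dz": 0,"wx": 0,"wy": 0,"wz": 0,"fingers": 1},{"dx": 0,"dy": 0,"dz": 0,"wx": 0,"wy": 0,"wz": 0,"fingers": 1}]}}

```text
clock: 6.25
eef_pos: [574.9, 26.8, 113.3]
tool_rot: [-0.0, 0.867, -0.499, 0.001]
ft_force: [0.7, 0.1, 0.2]
opening: -0.1
grip_force: 0.0
```

```bash
python3 -c "
from h import *
s=sense();print(s['eef_pos'],s['ft_force'],s['joint_pos'])
snap('scene','scene4.png',(205,160,335,275),5)"
```

```text
[574.87727208  26.8338804  113.31298599] [0.70063403 0.08359015 0.23990378] [-6.56805845e-02  2.76401919e-01 -2.88970853e-01  1.00363724e+00
  2.45693649e-05 -2.16202029e+00]
```

View pics/scene4.png

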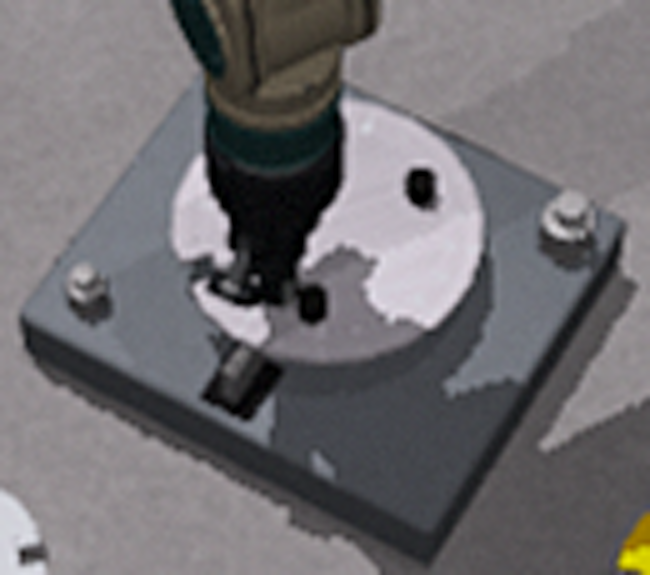

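Stud0's top is at about (313,297) and stud1's at (421,182). The fingertip is just behind stud0.

```bash
cat >> h.py <<'E'
def P(x,y,z,o=(205,160),k=5,c='scene'): return px2w(c,(x+.5)/k-.5+o[0],(y+.5)/k-.5+o[1],z)[:2]
def angs(pts,ctr=(525.5,2.1),z=124):
    for x,y in pts:
        d=P(x,y,z)-np.array(ctr); print(np.hypot(*d),np.degrees(np.arctan2(d[1],d[0])))
E
python3 -c "
from h import *
angs([(313,297),(421,182)])"
```

```text
57.535661668806746 49.50721077915471
61.09739077028792 167.64977484438978
```

Stud0 is at about 48.6° and has to reach 85.4°, so 37° is left. That is 7 rows, then a check.

Request:
{"op": "servo_tool", "data": {"rows": [{"dx": -0.096,"dy": 0,"dz": 0,"wx": 0,"wy": 0,"wz": -1,"fingers": 1},{"dx": -0.096,"dy": 0,"dz": 0,"wx": 0,"wy": 0,"wz": -1,"fingers": 1},{"dx": -0.096,"dy": 0,"dz": 0,"wx": 0,"wy": 0,"wz": -1,"fingers": 1},{"dx": -0.096,"dy": 0,"dz": 0,"wx": 0,"wy": 0,"wz": -1,"fingers": 1},{"dx": -0.096,"dy": 0,"dz": 0,"wx": 0,"wy": 0,"wz": -1,"fingers": 1}]}}

```text
clock: 6.8
eef_pos: [559.8, 44.9, 112.8]
tool_rot: [0.0, 0.949, -0.315, 0.001]
ft_force: [0.7, -0.9, 0.0]
opening: 0.0
grip_force: 0.5
```

Request:
{"op": "servo_tool", "data": {"rows": [{"dx": -0.096,"dy": 0,"dz": 0,"wx": 0,"wy": 0,"wz": -1,"fingers": 1},{"dx": -0.096,"dy": 0,"dz": 0,"wx": 0,"wy": 0,"wz": -1,"fingers": 1},{"dx": 0,"dy": 0,"dz": 0,"wx": 0,"wy": 0,"wz": 0,"fingers": 1},{"dx": 0,"dy": 0,"dz": 0,"wx": 0,"wy": 0,"wz": 0,"fingers": 1},{"dx": 0,"dy": 0,"dz": 0,"wx": 0,"wy": 0,"wz": 0,"fingers": 1}]}}

```text
clock: 7.3
eef_pos: [551.3, 50.6, 112.4]
tool_rot: [-0.0, 0.971, -0.24, 0.0]
ft_force: [-0.4, -0.3, 0.8]
opening: -0.1
grip_force: 0.0
```

```bash
python3 -c "
from h import *
s=sense();print(s['eef_pos'],s['ft_force'],np.degrees(np.arctan2(s['eef_pos'][1]+2.5,s['eef_pos'][0]-520)))
snap('scene','scene5.png',(205,160,335,275),5)"
```

```text
[551.3311531   50.59485574 112.42219494] [-0.43970577 -0.31463733  0.77965941] 59.455242293336305
```

View pics/scene5.png

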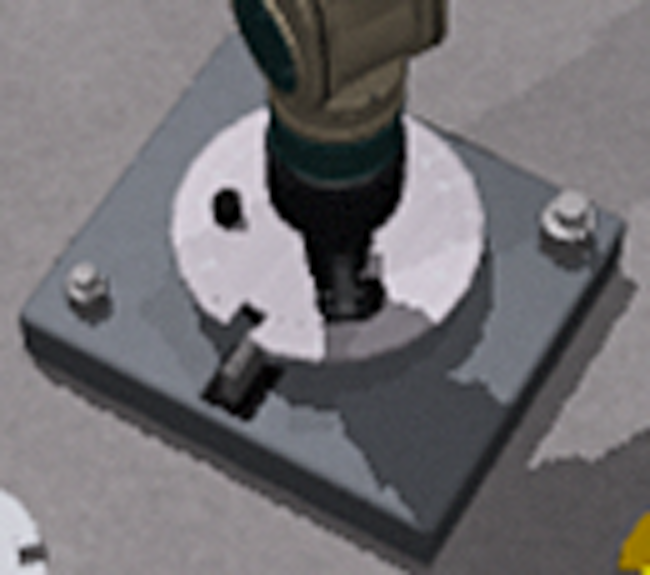

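Stud2's top is at about (228,204), and the notch has appeared at about (248,318), nearly over the pin.

```bash
python3 -c "
from h import *
angs([(228,204)]);
c=np.array([520,-2.5])
for a in (18,21,25.4,29):
  for r in (71,88):
    r_=np.radians(a);u=w2px('scene',[c[0]+r*np.cos(r_),c[1]+r*np.sin(r_),106]);print(a,r,((u-[205,160]+.5)*5-.5).round(1))
for X in ([c[0]+83*.903,c[1]+83*.429,98.5],[c[0]+112*.903,c[1]+112*.429,98.5]): print(((w2px('scene',X)-[205,160]+.5)*5-.5).round(1))
im=cv2.imread('pics/scene5.png')[270:420,180:320]
cv2.imwrite('pics/crop5.png',cv2.resize(im,None,fx=4,fy=4,interpolation=cv2.INTER_CUBIC))"
```

```text
57.62605553605944 -40.26724979542193
18 71 [253.1 300.4]
18 88 [234.6 320.1]
21 71 [258.1 303.7]
21 88 [240.9 324.2]
25.4 71 [265.9 308.1]
25.4 88 [250.5 329.7]
29 71 [272.5 311.3]
29 88 [258.7 333.8]
[255.4 329.8]
[229. 367.]
```

View pics/crop5.png

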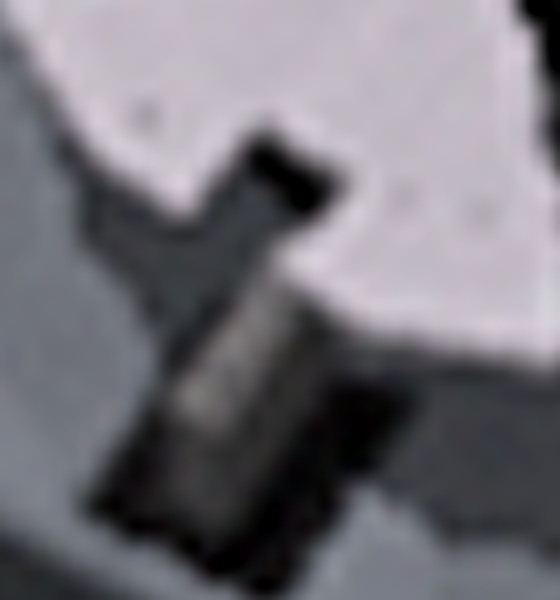

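```bash
python3 -c "
from h import *
for z,pts in ((106,[(226,324),(249,335),(246,305),(265,316),(237.5,329.5),(255.6,310.6)]),(98.5,[(229,370),(250,339)])):
  for p in pts:
    print(p,P(*p,z),end=' '); angs([p],z=z); 
"
```

```text
(226, 324) [609.27616174  24.11009557] 86.61922179028505 14.72036596165829
(249, 335) [602.11973368  37.72640156] 84.49747971165768 24.93733653619179
(246, 305) [592.65492283  19.7573571 ] 69.43749649944769 14.731600402879039
(265, 316) [587.45094043  32.15204903] 68.85524432294238 25.877759867943805
(237.5, 329.5) [605.69349431  30.92672191] 85.21723080363368 19.77171478355933
(255.6, 310.6) [590.03772011  26.05162074] 68.83892397422144 20.36119532711779
(229, 370) [622.22676936  47.23961798] 106.74105593132508 25.017116715044185
(250, 339) [600.91961223  36.58537872] 82.92984537413619 24.57209866246377
```

The notch is at 20.0° and the pin at about 25.1°, so 5.2° is left.

Request:
{"op": "servo_tool", "data": {"rows": [{"dx": -0.05,"dy": 0,"dz": 0,"wx": 0,"wy": 0,"wz": -0.5,"fingers": 1},{"dx": -0.05,"dy": 0,"dz": 0,"wx": 0,"wy": 0,"wz": -0.5,"fingers": 1},{"dx": -0.015,"dy": 0,"dz": 0,"wx": 0,"wy": 0,"wz": -0.15,"fingers": 1},{"dx": 0,"dy": 0,"dz": 0,"wx": 0,"wy": 0,"wz": 0,"fingers": 1},{"dx": 0,"dy": 0,"dz": 0,"wx": 0,"wy": 0,"wz": 0,"fingers": 1}]}}

```text
clock: 7.85
eef_pos: [546.2, 53.1, 112.4]
tool_rot: [0.0, 0.981, -0.195, 0.0]
ft_force: [1.0, -1.6, 0.7]
opening: 0.0
grip_force: 0.4
```

```bash
python3 -c "
from h import *
s=sense();print(s['eef_pos'],s['ft_force'],np.degrees(np.arctan2(s['eef_pos'][1]+2.5,s['eef_pos'][0]-520)))
snap('scene','scene6.png',(235,208,273,248),15)"
```

```text
[546.15101491  53.11793264 112.40309511] [ 0.9742982  -1.59509135  0.68279735] 64.81754342489812
```

View pics/scene6.png

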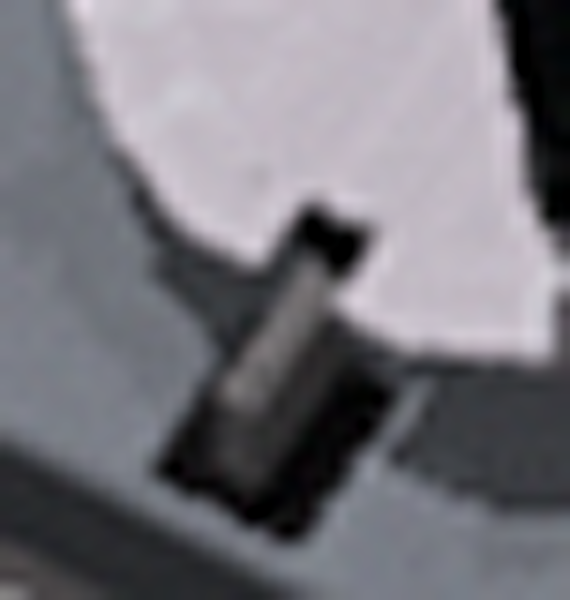

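The notch's rim corners are at (255,265) and (345,300), and its inner corners at (310,205) and (370,240). The ridge runs from (315,275) to (235,395), so the pin now shows in the notch.

```bash
python3 -c "
from h import *
for z,p in ((106,(300,282)),(106,(340,222)),(98.5,(315,275)),(98.5,(235,395))):
  X=P(*p,z,(235,208),15);d=X-np.array([525.5,2.1]);print(X,np.hypot(*d),np.degrees(np.arctan2(d[1],d[0])))
"
```

```text
[601.31499476  37.19013583] 83.54179230987168 24.836539571069498
[587.5665348   30.18372155] 68.1245195073347 24.345690259213978
[595.86039376  33.75703221] 77.15408413626214 24.224261103249948
[623.18323017  47.66352768] 107.78705168939888 25.006305955217677
```

Aligned within 0.5°. I'll back off, lift, and move to the disc centre.

Request:
{"op": "servo_tool", "data": {"rows": [{"dx": 0.1,"dy": 0,"dz": 0,"wx": 0,"wy": 0,"wz": 0,"fingers": 1},{"dx": 0,"dy": 0,"dz": 0.0,"wx": 0,"wy": 0,"wz": 0,"fingers": 1},{"dx": 0,"dy": 0,"dz": -0.3,"wx": 0,"wy": 0,"wz": 0,"fingers": 1},{"dx": 0,"dy": 0,"dz": -0.3,"wx": 0,"wy": 0,"wz": 0,"fingers": 1},{"dx": 0,"dy": 0,"dz": 0,"wx": 0,"wy": 0,"wz": 0,"fingers": 1}]}}

```text
clock: 8.4
eef_pos: [552.3, 51.4, 144.2]
tool_rot: [-0.0, 0.981, -0.195, 0.002]
ft_force: [0.2, -0.1, 0.7]
opening: 0.2
grip_force: 0.0
```

Request:
{"op": "servo_tool", "data": {"rows": [{"dx": -0.05,"dy": 0.41,"dz": 0,"wx": 0,"wy": 0,"wz": 0,"fingers": 1},{"dx": -0.05,"dy": 0.41,"dz": 0,"wx": 0,"wy": 0,"wz": 0,"fingers": 1},{"dx": -0.05,"dy": 0.41,"dz": 0,"wx": 0,"wy": 0,"wz": 0,"fingers": 1},{"dx": 0,"dy": 0,"dz": 0,"wx": 0,"wy": 0,"wz": 0,"fingers": 1},{"dx": 0,"dy": 0,"dz": 0,"wx": 0,"wy": 0,"wz": 0,"fingers": 1}]}}

```text
clock: 8.9
eef_pos: [519.9, -2.6, 141.8]
tool_rot: [-0.0, 0.981, -0.195, -0.0]
ft_force: [-0.5, 0.2, 0.7]
opening: -0.2
grip_force: 0.0
```

Request:
{"op": "servo_tool", "data": {"rows": [{"dx": 0,"dy": 0,"dz": 0.3,"wx": 0,"wy": 0,"wz": 0,"fingers": 1},{"dx": 0,"dy": 0,"dz": 0.2,"wx": 0,"wy": 0,"wz": 0,"fingers": 1},{"dx": 0,"dy": 0,"dz": 0.06,"wx": 0,"wy": 0,"wz": 0,"fingers": 1},{"dx": 0,"dy": 0,"dz": 0,"wx": 0,"wy": 0,"wz": 0,"fingers": 1},{"dx": 0,"dy": 0,"dz": 0,"wx": 0,"wy": 0,"wz": 0,"fingers": 1}]}}

```text
clock: 9.4
eef_pos: [520.4, -2.4, 114.4]
tool_rot: [-0.0, 0.981, -0.194, 0.0]
ft_force: [-0.1, -0.2, -0.3]
opening: 0.0
grip_force: 0.0
```

Request:
{"op": "servo_tool", "data": {"rows": [{"dx": 0,"dy": 0,"dz": 0.06,"wx": 0,"wy": 0,"wz": 0,"fingers": 1},{"dx": 0,"dy": 0,"dz": 0.06,"wx": 0,"wy": 0,"wz": 0,"fingers": 1},{"dx": 0,"dy": 0,"dz": 0.06,"wx": 0,"wy": 0,"wz": 0,"fingers": 1},{"dx": 0,"dy": 0,"dz": 0.04,"wx": 0,"wy": 0,"wz": 0,"fingers": 1},{"dx": 0,"dy": 0,"dz": 0,"wx": 0,"wy": 0,"wz": 0,"fingers": 1}]}}

```text
clock: 9.9
eef_pos: [520.3, -2.7, 103.5]
tool_rot: [-0.0, 0.981, -0.194, 0.0]
ft_force: [-0.4, -0.1, 1.7]
opening: 0.2
grip_force: 1.0
```

Request:
{"op": "servo_tool", "data": {"rows": [{"dx": 0,"dy": 0,"dz": 0.04,"wx": 0,"wy": 0,"wz": 0,"fingers": 1},{"dx": 0,"dy": 0,"dz": 0.04,"wx": 0,"wy": 0,"wz": 0,"fingers": 1},{"dx": 0,"dy": 0,"dz": 0.04,"wx": 0,"wy": 0,"wz": 0,"fingers": 1},{"dx": 0,"dy": 0,"dz": 0.02,"wx": 0,"wy": 0,"wz": 0,"fingers": 1},{"dx": 0,"dy": 0,"dz": 0,"wx": 0,"wy": 0,"wz": 0,"fingers": 1}]}}

```text
clock: 10.4
eef_pos: [519.9, -2.6, 96.1]
tool_rot: [0.0, 0.981, -0.194, -0.0]
ft_force: [-0.1, -0.1, -0.0]
opening: -0.5
grip_force: 0.0
```

It looks snapped over. I'll press gently to confirm it is seated.

Request:
{"op": "servo_tool", "data": {"rows": [{"dx": 0,"dy": 0,"dz": 0.02,"wx": 0,"wy": 0,"wz": 0,"fingers": 1},{"dx": 0,"dy": 0,"dz": 0.02,"wx": 0,"wy": 0,"wz": 0,"fingers": 1},{"dx": 0,"dy": 0,"dz": 0.02,"wx": 0,"wy": 0,"wz": 0,"fingers": 1},{"dx": 0,"dy": 0,"dz": 0,"wx": 0,"wy": 0,"wz": 0,"fingers": 1},{"dx": 0,"dy": 0,"dz": 0,"wx": 0,"wy": 0,"wz": 0,"fingers": 1}]}}

```text
clock: 10.9
eef_pos: [520.5, -2.7, 95.8]
tool_rot: [0.0, 0.981, -0.194, 0.001]
ft_force: [-6.0, 0.2, 15.4]
opening: -0.1
grip_force: 7.9
```

It meets a firm stop at 95.8 mm with 15 N, so it is seated. I'll lift away and look.

Request:
{"op": "servo_tool", "data": {"rows": [{"dx": 0,"dy": 0,"dz": -0.1,"wx": 0,"wy": 0,"wz": 0,"fingers": 1},{"dx": 0,"dy": 0,"dz": -0.5,"wx": 0,"wy": 0,"wz": 0,"fingers": 1},{"dx": 0,"dy": 0,"dz": -0.8,"wx": 0,"wy": 0,"wz": 0,"fingers": 1},{"dx": 0,"dy": 0,"dz": -0.8,"wx": 0,"wy": 0,"wz": 0,"fingers": 1},{"dx": 0,"dy": 0,"dz": -0.5,"wx": 0,"wy": 0,"wz": 0,"fingers": 1}]}}

```text
clock: 11.4
eef_pos: [521.4, -2.8, 231.4]
tool_rot: [-0.0, 0.981, -0.194, 0.002]
ft_force: [1.0, 0.1, 0.4]
opening: 0.4
grip_force: 0.0
```

Request:
{"op": "servo_tool", "data": {"rows": [{"dx": -0.3,"dy": -0.4,"dz": 0,"wx": 0,"wy": 0,"wz": 0,"fingers": 1},{"dx": -0.3,"dy": -0.6,"dz": 0,"wx": 0,"wy": 0,"wz": 0,"fingers": 1},{"dx": -0.3,"dy": -0.6,"dz": 0,"wx": 0,"wy": 0,"wz": 0,"fingers": 1},{"dx": -0.3,"dy": -0.4,"dz": 0,"wx": 0,"wy": 0,"wz": 0,"fingers": 1},{"dx": 0,"dy": 0,"dz": 0,"wx": 0,"wy": 0,"wz": 0,"fingers": 1}]}}

```text
clock: 11.9
eef_pos: [501.9, 115.0, 228.0]
tool_rot: [-0.0, 0.981, -0.193, -0.0]
ft_force: [0.1, -0.4, 0.3]
opening: 0.1
grip_force: 0.0
```

```bash
python3 -c "
from h import *
snap('scene','scene7.png',(205,160,335,275),5)"
```

```text
(no output)
```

View pics/scene7.png

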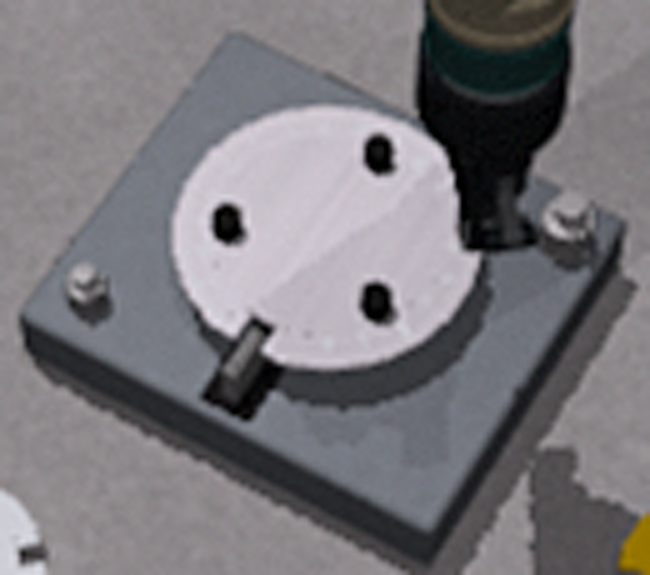

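The disc sits lower and level (bottom rim now at y≈370, was 360). The pin stands in the notch at (255,345), and the weights at (85,285) and (570,215) haven't moved.

```bash
python3 -c "
from h import *
print(robot.sign_off())"
```

```text
the job is handed in; nothing more can be done
None
```

The disc was turned until its notch met the pin, then pressed down until it snapped home. It sits level with the arm clear of it, the weights on the scale were not moved, and the job was handed in at about 12 s.

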